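# Cure the glued switch boxes in the curing box

## Robot

A 6-joint arm with a two-finger parallel gripper is mounted at the origin on the work surface; the furniture and walls round the work are solid. World frame = base frame: x ahead of the robot, y to its left, z up, the work surface at z = 0. Lengths are in mm, angles in rad, forces in N, time in s.
With the tool pointing down it reaches from about 250 to 775 mm from the base axis. Payload 4 kg.
Tool frame: the origin (TCP) lies midway between the tips of the shut fingers; the grasp point (between the pads) lies 19 mm behind it; z points along the fingers, y is the line along which they close (so a half turn about z gives the same grasp; the last joint's range is limited). The gripper opens to 94 mm and grips with 3 to 60 N. Pads are 16 mm wide; open, the fingers measure 119 mm over their backs; the gripper's body (75 mm by 177 mm) begins 78 mm behind the grasp point.
Start: joints at [1.032, 0.087, 1.371, -0, 1.684, -0.103], TCP at [232.187, 498.608, 205.506] pointing down, gripper open.
Joint ranges: [-3.1, 3.1], [-0.76, 2.03], [0.27, 2.55], [-1.08, 4.22], [0.17, 2.65], [-2.57, 2.57]. Speed limits (rad/s): [2.79, 2.79, 3.14, 3.14, 3.14, 3.14].

## Interface

Orientations are given as a unit quaternion [x, y, z, w].
In Python, from bench import manip, snapshot, camera_params, job_done gives the robot as it stands.
- The arm moves only by the tool play_rows, never from a script. Its argument "series" is text: rows parted by semicolons, each of 7 numbers parted by spaces: the shift along the tool's x, y, z in m, then the turn, a rotation vector about the tool's x, y, z in rad, then the closure, from 0 (fully open) to 1 (shut). In form: dx dy dz ax ay az fingers; .... A call has 1 to 10 rows; each row is the pose to reach, as a shift and turn from the pose commanded when the call began, along the tool's axes at that moment; what a row does not reach only later rows make up. A row lasts 1/8 s, in which the tool goes at most 62.5 mm and 10.7 degrees, less where a joint would pass 70% of its speed; a pose out of reach is approached as far as the arm can. A call with a gripper value outside its range is refused whole. The fingers move at their own pace and stop on an object; "newtons" is the grip in N (left out, the last holds). Time passes only in rows, so rows that repeat a pose let the fingers close. It gives the time, the measured TCP pose, the force, the opening and the grip force at its end, in the units of the state.
- manip.read_state(): the state, without advancing time (a new reading comes with each control period).
- snapshot(name): name is "side" or "top" or "wrist"; returns (picture, depth): 384x512x3 uint8, red, green, blue; 384x512 float32, mm along the optical axis (not along the pixel's ray), 0 where there is no reading.
- camera_params(name): a dict with "vertical_fov" (degrees; the focal length in pixels is half the picture's height over the tangent of half this angle, whatever the lens; pixels are square), "cx", "cy" (the principal point, pixels), "R" (3x3) and "t" (3): a world point X has camera coordinates R X + t. Camera axes: x right, y down, z forward; pixel columns grow to the right and rows downward; lengths in mm; the calibration is good to about 2 mm. A picture is of the moment at which its call begins: read the wrist's pose just before it. camera_params takes no time and is no camera call; for the wrist camera it gives the pose at the moment of the call.
- job_done(): hands the job in; it is judged then, once.
The state is a dict: "time_s": time; "q": joint angles; "dq": joint speeds; "tau": joint torques, N m; "eef_pos": TCP position; "eef_rot": TCP orientation; "ft_force": force on the tool from outside, world axes, zero at the start; "ft_torque": the same for the moment, N m; "opening": opening from 0.0 (shut) to 1.0 (fully open); "grasp_force": force on a finger pad.
Only numpy, scipy, OpenCV 4.12 (cv2) and the standard library are available. Lean on these libraries where they do the work, as an engineer would, in place of code of your own. Each camera call takes 0.05 s, during which the arm holds its last target. There are 200 camera calls.

## Task

Turn both quarter-turn fasteners on the curing box to unlocked, swing its panel right open, and set every glued switch box (the deep, the square and the long one, as many as are there) down on its floor. Shut the panel, turn both fasteners back to locked, then press the key on the pod to its first click, hold it there for a second, and press it fully and let it go. Never press the key fully before the panel is shut and locked, and leave the white parts tray where it is.

Things in the scene. Friction and masses are not known exactly. Their poses are not given: they have to be found in the camera images.
- curing_box: low grey steel box fixed on the bench, outside 143 mm deep (its x) by 212 mm wide (its y) by 75 mm high to the rim; walls 6 mm, floor 5 mm thick, inside 131 x 200 mm. Origin at the centre of its underside; x points from the front wall to the hinge side, y to the left, z up. Two small strike plates stand 10 mm inward under the front rim, below the fasteners. Its place and yaw vary
- panel (a joint): angle of the 6 mm aluminium panel that covers the box, hinged on the far (+x) rim: 0 shut, up to 1.7 rad open (stop), when it stands just past upright with its tongues, 14.5 mm proud of its inner face, over the box and its outer face, handle and fasteners turned away from the robot. Stiff hinge (0.4 N m): it stays where it is left. While a fastener is locked its tongue holds the panel shut
- panel_hinge (a point): middle of the hinge line, at the far rim (71.5 mm from the box's origin along its x, 75.5 mm up); the hinge line runs along the box's y
- panel_handle (a point): centre of the round bar handle of the panel: bar 9 mm thick, 60 mm long along the box's y, 30 mm above the panel's top face on two posts at its ends, 128 mm from the hinge line, midway between the fasteners. It turns freely in a pinch, so the hand may stay pointing down while the panel swings
- cam_left (a joint): turn of the left (+y) quarter-turn fastener: 0 locked (its wing lies along the box's x, front to back), 1.571 unlocked (wing along the box's y); unlocking is anticlockwise seen from above. Light friction (0.05 N m), stays where it is left; starts at 0 to 0.12
- cam_right (a joint): turn of the right (-y) quarter-turn fastener: same values and same direction as cam_left
- cam_left_grip (a point): point on the left fastener's axis, 25 mm above the panel's top face and 5 mm below the top of the wing: the height to grip. The wing is 34 mm long, 10 mm wide and reaches 30 mm above the panel; it stands on a disc 38 mm across and 3 mm thick, 103 mm from the hinge line and 70 mm left of the middle
- cam_right_grip (a point): the same point of the right fastener, 70 mm right of the middle
- key_top (a point): centre of the top face of the grey round key (28 mm across) on a fixed grey pod 60 x 60 x 45 mm; 20 mm above the pod's top when free. It is pressed straight down, 12 mm in all
- key_first (a joint): first stage of the key's travel in m: 0 free, 0.006 at the first click. It needs 1.5 N to start and 3 N at the click
- key_second (a joint): second stage in m, after the first: 0 until about 7 N, 0.006 fully pressed at about 10 N. Between 3 and 7 N the key rests at its first click
- deep_fitting: deep switch surface box, an off-white plastic box open at the top with 2 mm walls and a dark round knock-out on one side; origin at the centre of its underside (the centre of the outline lies 1 mm to +x of it), z up through the open top as it stands at the start; 50 g. Absent (None) in some starts. 50 mm (x) by 40 mm (y) by 45 mm high
- square_fitting: square switch surface box, an off-white plastic box open at the top with 2 mm walls and a dark round knock-out on one side; origin at the centre of its underside (the centre of the outline lies 1 mm to +x of it), z up through the open top as it stands at the start; 50 g. Absent (None) in some starts. 50 mm (x) by 55 mm (y) by 30 mm high
- long_fitting: long switch surface box, an off-white plastic box open at the top with 2 mm walls and a dark round knock-out on one side; origin at the centre of its underside (the centre of the outline lies 1 mm to +x of it), z up through the open top as it stands at the start; 50 g. Absent (None) in some starts. 45 mm (x) by 84 mm (y) by 22 mm high
- white_tray: white open parts tray without knock-out, 65 x 85 x 31 mm, origin at the centre of its underside; a bystander that is left alone
Mind the look-alikes: they are no part of the job. What is shaped like the part that bears key_top but pink is not meant.

How it is judged:
By the outcome, as a careful person would: the job done as asked, in the order asked, and still so for the second after the job is handed in, with the robot touching nothing.
Of deep_fitting, square_fitting, long_fitting only 2 to 3 are there at a start; the rules pass over those that are not, and their reading is None.
At some moment in a run one of deep_fitting, square_fitting, long_fitting may be knocked a few centimetres aside while the robot is not near it.
Once in a run the grip may slacken for a moment while it holds something.
It also fails if it takes over 210 s, if anything falls off the work surface, if the arm or the gripper's body presses on something with over 40 N, if the wrist force passes 120 N, or if a joint passes its speed limit or range.

## Working session

There is one attempt and no reset: what is moved stays moved. The work goes in short steps, Python scripts to look and compute and a tool call to move; the robot and the scene stay as the last step left them, time stands still between calls to the robot, and variables do not carry over. Pictures are saved under pics/ and viewed, at most 14 in all, crops included, and the job is handed in when it is done.

Besides the shell and the picture viewer there is one more tool, called after "Emit:" by a JSON object that holds its "name" and its "arguments". play_rows: Moves the arm, as the interface text tells. Its arguments: {"type":"object","properties":{"series":{"type":"string"},"newtons":{"type":"number"}},"required":["series"]}

```bash
mkdir -p pics; ls
cat > h.py <<'E'
import numpy as np,cv2
from bench import manip,snapshot,camera_params
def cam(n):
    p=camera_params(n);f=192/np.tan(np.radians(p['vertical_fov'])/2)
    return f,p['cx'],p['cy'],np.array(p['R']),np.array(p['t'])
def cloud(n,depth,c=None):
    f,cx,cy,R,t=c or cam(n)
    v,u=np.mgrid[:384,:512];P=np.dstack([(u-cx)/f*depth,(v-cy)/f*depth,depth])
    W=(P-t)@R; W[depth<=0]=np.nan
    return W
def ray(n,u,v,z,c=None):
    f,cx,cy,R,t=c or cam(n)
    d=R.T@np.array([(u-cx)/f,(v-cy)/f,1]);o=-R.T@t
    return o+d*(z-o[2])/d[2]
def save(n,im): cv2.imwrite('pics/'+n+'.png',im[:,:,::-1])
E
python3 - <<'E'
from h import *
s=manip.read_state();print(s)
for n in('top','side'):
    im,d=snapshot(n);np.savez('/tmp/'+n,im=im,d=d);save(n+'0',im);p=camera_params(n);print(n,p)
E
```

```text
pics
{'time_s': 0.0, 'q': array([ 1.03189712e+00,  8.79276838e-02,  1.37222232e+00, -3.12606716e-06,
        1.68355347e+00, -1.03090298e-01]), 'dq': array([-8.74990706e-04,  2.29849548e-04,  7.88035165e-06, -2.41195046e-03,
        9.60516304e-05, -1.56151768e-03]), 'tau': array([-3.03057150e-04, -3.40182817e+01, -3.02432191e+01,  7.18296831e-02,
        3.31028039e-02, -1.82662502e-04]), 'eef_pos': array([231.90826963, 498.13718091, 204.33527663]), 'eef_rot': array([ 2.16184157e-01,  9.76352035e-01, -1.00199170e-03, -3.31519089e-04]), 'ft_force': array([ 0.54290222,  0.22266227, -0.37496359]), 'ft_torque': array([ 0.03153388, -0.01916186,  0.04704331]), 'grasp_force': 0.0, 'opening': 1.0001959297371452}
top {'vertical_fov': 53.59994826976487, 'cx': 248.8506140002333, 'cy': 192.73993255566063, 'R': array([[ 0.02023956, -0.99925152,  0.03296599],
       [-0.98441401, -0.02567881, -0.17398177],
       [ 0.17469808, -0.02893087, -0.98419692]]), 't': array([-202.54759249,  544.2684611 ,  878.97325004])}
side {'vertical_fov': 46.132918118830545, 'cx': 253.43149983720724, 'cy': 185.27920615880822, 'R': array([[ 0.6632754 ,  0.74828358, -0.01172317],
       [ 0.63940462, -0.57476641, -0.51069101],
       [-0.38887978,  0.33123293, -0.8596844 ]]), 't': array([-220.68613048, -381.72604082, 1237.44832717])}
```

View pics/top0.png

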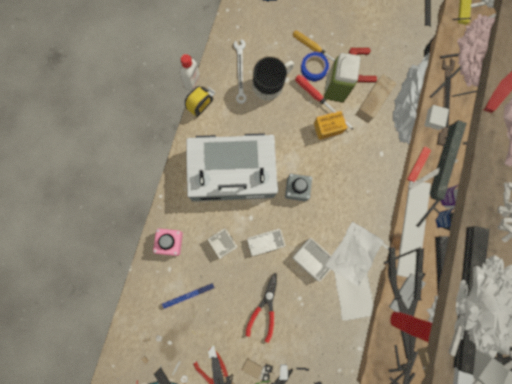

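View pics/side0.png

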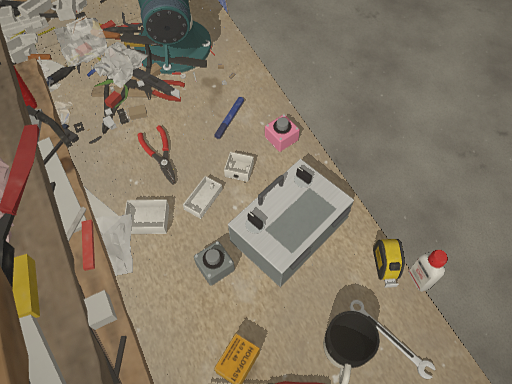

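Top view: the box is at (232,165), with its handle at (232,187) and wings at (201,178) and (262,176). The grey pod is at (299,187); the pink look-alike at (168,242) is not meant. There are three white candidates, at (221,243), (265,242) and (312,259). I'll measure them to tell the fittings from the tray.

Run:
```python
from h import *
z=np.load('/tmp/top.npz');im,d=z['im'],z['d'];W=cloud('top',d)
def rect(m,name):
    P=W[m][:,:2].astype(np.float32);P=P[~np.isnan(P[:,0])]
    r=cv2.minAreaRect(P);print(name,len(P),np.round(r[0]),np.round(r[1]),round(r[2],1),'zmax',np.round(np.nanpercentile(W[m][:,2],[10,50,90,98])))
H=W[:,:,2]
m=((H>8)&np.isfinite(H)).astype(np.uint8)
n,l,st,c=cv2.connectedComponentsWithStats(m)
for u,v,nm in((221,243,'a'),(265,242,'b'),(312,259,'c'),(232,165,'box'),(299,187,'pod'),(168,242,'pink')):
    k=np.bincount(l[v-8:v+9,u-8:u+9].ravel());k[0]=0;k=k.argmax();mm=l==k
    print(nm,st[k]);
    zt=np.nanpercentile(H[mm],97)
    rect(mm,nm)
    if nm in'abc': rect(mm&(H>zt-7),nm+' rim')
    if nm=='box': rect(mm&(H>70)&(H<92),'panel'); 
    if nm=='pod': rect(mm&(H>56),'key')
print(np.nanmedian(H[(im.sum(2)>0)&(abs(H)<8)]))
save('crop1',cv2.resize(im[215:290,195:345],None,fx=5,fy=5,interpolation=cv2.INTER_CUBIC))
save('crop2',cv2.resize(im[125:225,175:325],None,fx=5,fy=5,interpolation=cv2.INTER_CUBIC))
```

```text
a [208 228  29  30 127]
a 127 [ 428. -128.] [55. 52.] 34.2 zmax [16. 29. 33. 34.]
a rim 81 [ 428. -127.] [55. 50.] 34.2 zmax [29. 31. 33. 34.]
b [260 246  23   7  28]
b 28 [ 413. -248.] [ 4. 56.] 16.9 zmax [17. 23. 25. 26.]
b rim 24 [ 413. -248.] [ 4. 56.] 16.9 zmax [21. 23. 25. 26.]
c [  292     0   220   384 48619]
c 48619 [ 606. -477.] [214. 848.] 73.0 zmax [165. 356. 546. 558.]
c rim 4008 [ 439. -447.] [ 49. 349.] 83.9 zmax [551. 556. 564. 566.]
box [ 186  133   91   68 5648]
box 5648 [ 614. -144.] [152. 212.] 3.9 zmax [ 80.  83.  86. 114.]
panel 5031 [ 614. -144.] [152. 212.] 4.0 zmax [81. 83. 85. 87.]
pod [284 173  28  28 645]
pod 645 [ 571. -314.] [61. 60.] 83.3 zmax [33. 47. 65. 68.]
key 104 [ 571. -314.] [26. 25.] 2.8 zmax [63. 66. 68. 69.]
pink [153 228  30  28 674]
pink 674 [427.   6.] [61. 60.] 85.4 zmax [42. 47. 66. 68.]
1.251101596110462
```

View pics/crop1.png

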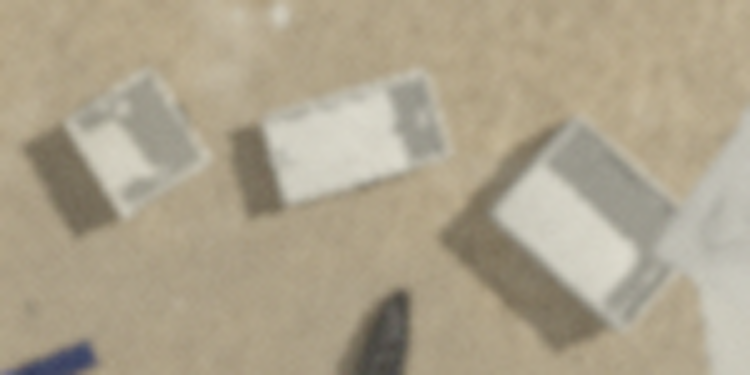

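View pics/crop2.png

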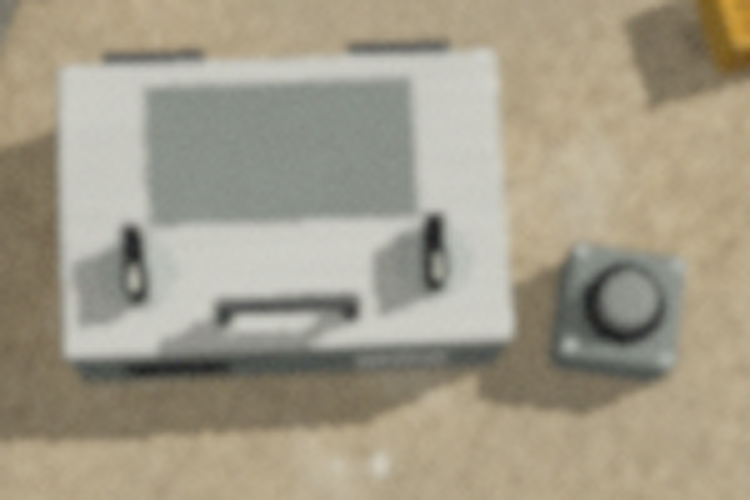

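a at (221,243) is about 50x55 with its rim near 30 mm, so it is the square box. b at (265,242) is the long one. c at (312,259) is about 65x85 with no knock-out, so it is the white tray. The deep box is absent. The real key is the grey pod at (299,187). Next I'll move above the box for a close look.

```bash
cat >> h.py <<'E'
from scipy.spatial.transform import Rotation as Ro
def go(x,y,z,psi):
    "tool-frame row from the measured pose to tool-down pose with tool y at angle psi"
    s=manip.read_state();R=Ro.from_quat(s['eef_rot']).as_matrix()
    ty=np.array([np.cos(psi),np.sin(psi),0]);tz=np.array([0,0,-1.]);T=np.column_stack([np.cross(ty,tz),ty,tz])
    sh=R.T@(np.array([x,y,z])-s['eef_pos'])/1000;rv=Ro.from_matrix(R.T@T).as_rotvec()
    print('row',' '.join('%.4f'%a for a in [*sh,*rv]))
def st():
    s=manip.read_state();R=Ro.from_quat(s['eef_rot']).as_matrix()
    print('t %.2f pos %s psi %.3f F %s open %.3f grip %.1f q6 %.2f'%(s['time_s'],np.round(s['eef_pos'],1),np.arctan2(R[1,1],R[0,1]),np.round(s['ft_force'],1),s['opening'],s['grasp_force'],s['q'][5]))
E
python3 - <<'E'
from h import *
go(580,-140,330,-1.51)
f,cx,cy,R,t=cam('wrist');s=manip.read_state();Rt=Ro.from_quat(s['eef_rot']).as_matrix()
print('cam in tool',Rt.T@(-R.T@t-s['eef_pos']),'\n',Rt.T@R.T,f)
E
```

```text
row -0.5849 -0.4318 -0.1248 -0.0009 0.0025 2.6450
cam in tool [  74.61065056    0.18205693 -179.90741187] 
 [[-4.92835240e-04 -9.66536589e-01 -2.56528321e-01]
 [ 9.99999724e-01 -3.33942340e-04 -6.62958437e-04]
 [ 5.55107919e-04 -2.56528577e-01  9.66536487e-01]] 285.08940328635913
```

Emit:
{"name": "play_rows", "arguments": {"series": "0 0 -0.06 0 0 0 0;-0.585 -0.432 -0.125 0 0 2.645 0;-0.585 -0.432 -0.125 0 0 2.645 0;-0.585 -0.432 -0.125 0 0 2.645 0;-0.585 -0.432 -0.125 0 0 2.645 0;-0.585 -0.432 -0.125 0 0 2.645 0;-0.585 -0.432 -0.125 0 0 2.645 0;-0.585 -0.432 -0.125 0 0 2.645 0;-0.585 -0.432 -0.125 0 0 2.645 0;-0.585 -0.432 -0.125 0 0 2.645 0"}}

```text
time_s: 1.35
eef_pos: [500.7, 4.7, 315.3]
eef_rot: [0.875, 0.485, -0.0, -0.0]
ft_force: [-0.1, 0.3, 0.2]
opening: 1.002
grasp_force: 0.0
```

Run:
```python
from h import *
st();go(590,-140,330,-1.51)
```

```text
t 1.35 pos [500.7   4.7 315.3] psi -0.559 F [-0.1  0.3  0.2] open 1.002 grip 0.0 q6 0.45
row -0.0754 0.1524 -0.0148 -0.0006 0.0001 0.9511
```

Emit:
{"name": "play_rows", "arguments": {"series": "-0.075 0.152 -0.015 0 0 0.951 0;-0.075 0.152 -0.015 0 0 0.951 0;-0.075 0.152 -0.015 0 0 0.951 0;-0.075 0.152 -0.015 0 0 0.951 0;-0.075 0.152 -0.015 0 0 0.951 0;-0.075 0.152 -0.015 0 0 0.951 0;-0.075 0.152 -0.015 0 0 0.951 0;-0.075 0.152 -0.015 0 0 0.951 0"}}

```text
time_s: 2.35
eef_pos: [590.2, -136.7, 330.6]
eef_rot: [0.999, 0.035, 0.0, -0.0]
ft_force: [0.1, -0.2, -0.3]
opening: 1.001
grasp_force: 0.0
```

Run:
```python
from h import *
st();c=cam('wrist');im,d=snapshot('wrist');np.savez('/tmp/w',im=im,d=d,R=c[3],t=c[4]);save('w0',im)
W=cloud('wrist',d,c);H=W[:,:,2]
m=(H>77)&(H<88)
print('panel z',np.nanmedian(H[m]))
m=((H>101)&(H<130)).astype(np.uint8)
n,l,s,_=cv2.connectedComponentsWithStats(m)
for k in range(1,n):
    if s[k,4]>60:
        P=W[l==k];r=cv2.minAreaRect(P[:,:2].astype(np.float32));print(s[k],np.round(r[0],1),np.round(r[1],1),round(r[2],1),'z',np.percentile(P[:,2],[10,50,90]).round(1))
```

```text
t 2.35 pos [ 590.2 -136.7  330.6] psi -1.502 F [ 0.1 -0.2 -0.3] open 1.001 grip 0.0 q6 1.18
panel z 82.36503536339788
[469   0  43  13 309] [ 820.4 -416.7] [54.9  8.5] 81.7 z [101.4 102.6 112.7]
[211 166   9  24 178] [574.8 -77.9] [33.2  9.9] 6.8 z [106.2 111.6 112.7]
[307 166   9  24 185] [ 584.7 -217.1] [33.4 10.1] 5.1 z [106.6 111.5 112.9]
[240 191  47   8 297] [ 554.6 -149. ] [ 8.2 67. ] 4.0 z [113.2 115.6 117.1]
```

View pics/w0.png

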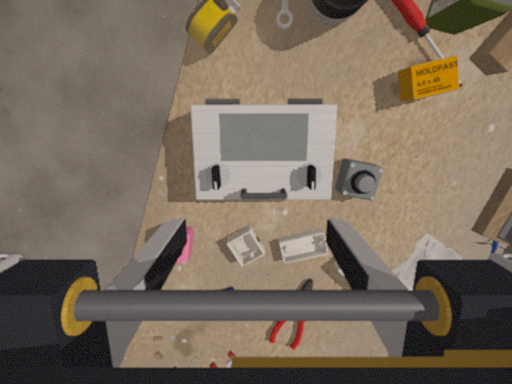

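Wrist view: wings at (215,178) and (311,178), handle at (264,195), pod key at (364,183). The square box is at (245,247) and the long one at (303,246). Box yaw is about 0.071. I'll start with the left fastener.

Run:
```python
from h import *
go(574.8,-77.9,140,-1.452)
```

```text
row -0.0113 -0.0598 0.1906 -0.0000 -0.0001 -0.0500
```

Emit:
{"name": "play_rows", "arguments": {"series": "-0.011 -0.060 0.05 0 0 -0.05 0.55;-0.011 -0.060 0.1 0 0 -0.05 0.55;-0.0113 -0.0598 0.14 0 0 -0.05 0.55;-0.0113 -0.0598 0.19 0 0 -0.05 0.55;-0.0113 -0.0598 0.19 0 0 -0.05 0.55;-0.0113 -0.0598 0.19 0 0 -0.05 0.55"}}

```text
time_s: 3.15
eef_pos: [576.1, -78.3, 142.8]
eef_rot: [0.998, 0.059, 0.002, 0.0]
ft_force: [0.6, -0.2, 1.3]
opening: 0.452
grasp_force: 0.0
```

Run:
```python
from h import *
st();go(574.8,-77.9,88.5,-1.452)
c=cam('wrist');im,d=snapshot('wrist');save('w1',im)
W=cloud('wrist',d,c);H=W[:,:,2]
m=((H>101)&(H<116)&(np.hypot(W[:,:,0]-575,W[:,:,1]+78)<25))
print(m.sum());P=W[m];r=cv2.minAreaRect(P[:,:2].astype(np.float32));print(r,np.percentile(P[:,2],[5,50,95]))
```

```text
t 3.15 pos [576.1 -78.3 142.8] psi -1.453 F [ 0.6 -0.2  1.3] open 0.452 grip 0.0 q6 1.22
row -0.0014 -0.0006 0.0543 0.0010 -0.0030 -0.0011
501
((574.738037109375, -77.9144287109375), (33.546730041503906, 8.824551582336426), 6.712436676025391) [108.33468407 111.72011993 113.1053078 ]
```

View pics/w1.png

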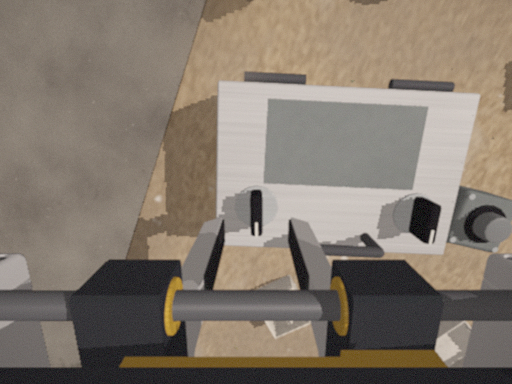

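The left wing at (257,213) sits midway between the fingers. I'll go down and grip it.

Emit:
{"name": "play_rows", "arguments": {"series": "-0.001 0 0.03 0 0 0 0.55;-0.001 0 0.052 0 0 0 0.55;-0.001 0 0.052 0 0 0 0.55;-0.001 0 0.052 0 0 0 1;-0.001 0 0.052 0 0 0 1;-0.001 0 0.052 0 0 0 1;-0.001 0 0.052 0 0 0 1;-0.001 0 0.052 0 0 0 1", "newtons": 25}}

```text
time_s: 4.2
eef_pos: [574.5, -78.6, 89.3]
eef_rot: [0.998, 0.059, 0.001, 0.0]
ft_force: [-0.2, -1.3, 2.0]
opening: 0.103
grasp_force: 25.0
```

Run:
```python
from h import *
st()
```

```text
t 4.20 pos [574.5 -78.6  89.3] psi -1.454 F [-0.2 -1.3  2. ] open 0.103 grip 25.0 q6 1.22
```

Emit:
{"name": "play_rows", "arguments": {"series": "0 0 0 0 0 -0.16 1;0 0 0 0 0 -0.32 1;0 0 0 0 0 -0.48 1;0 0 0 0 0 -0.64 1;0 0 0 0 0 -0.8 1;0 0 0 0 0 -0.96 1;0 0 0 0 0 -1.12 1;0 0 0 0 0 -1.28 1;0 0 0 0 0 -1.42 1;0 0 0 0 0 -1.54 1"}}

```text
time_s: 5.45
eef_pos: [574.2, -78.3, 89.3]
eef_rot: [0.675, 0.738, 0.0, 0.0]
ft_force: [-0.9, -0.6, 3.4]
opening: 0.104
grasp_force: 25.1
```

Emit:
{"name": "play_rows", "arguments": {"series": "0 0 0 0 0 0 1;0 0 0 0 0 0 1;0 0 0 0 0 0 0.55;0 0 0 0 0 0 0.55;0 0 0 0 0 0 0.55;0 0 -0.03 0 0 0 0.55;0 0 -0.05 0 0 0 0.55;0 0 -0.055 0 0 0 0.55;0 0 -0.055 0 0 0 0.55"}}

```text
time_s: 6.58
eef_pos: [573.9, -78.1, 143.1]
eef_rot: [0.676, 0.737, -0.0, -0.0]
ft_force: [-0.3, -0.0, -0.6]
opening: 0.45
grasp_force: 0.0
```

```bash
cat >> h.py <<'E'
def wings(pts,save_as=None):
    c=cam('wrist');im,d=snapshot('wrist');W=cloud('wrist',d,c);H=W[:,:,2]
    if save_as: save(save_as,im)
    for x,y in pts:
        m=((H>102)&(H<116)&(np.hypot(W[:,:,0]-x,W[:,:,1]-y)<24))
        if m.sum()<30: print('few',m.sum());continue
        P=W[m];r=cv2.minAreaRect(P[:,:2].astype(np.float32))
        X=P[:,:2]-P[:,:2].mean(0);v=np.linalg.svd(X,full_matrices=False)[2][0];print(m.sum(),np.round(r[0],1),np.round(r[1],1),'long dir rad %.3f'%(np.arctan2(v[1],v[0])%np.pi))
E
python3 - <<'E'
from h import *
st();wings([(574.8,-77.9),(584.7,-217.1)],'w2')
go(584.7,-217.1,144,-1.482)
E
```

```text
t 6.58 pos [573.9 -78.1 143.1] psi 0.086 F [-0.3 -0.  -0.6] open 0.450 grip 0.0 q6 -0.32
528 [573.7 -77.6] [ 9.6 33. ] long dir rad 1.641
288 [ 582.6 -213.4] [33.5  4.7] long dir rad 0.088
row -0.1395 -0.0009 -0.0016 -0.0016 0.0007 1.5685
```

Emit:
{"name": "play_rows", "arguments": {"series": "-0.1395 -0.001 0 0 0 1.568 0.55;-0.1395 -0.001 0 0 0 1.568 0.55;-0.1395 -0.001 0 0 0 1.568 0.55;-0.1395 -0.001 0 0 0 1.568 0.55;-0.1395 -0.001 0 0 0 1.568 0.55;-0.1395 -0.001 0 0 0 1.568 0.55;-0.1395 -0.001 0 0 0 1.568 0.55;-0.1395 -0.001 0 0 0 1.568 0.55;-0.1395 -0.001 0 0 0 1.568 0.55;-0.1395 -0.001 0 0 0 1.568 0.55"}}

```text
time_s: 7.88
eef_pos: [584.4, -216.9, 141.9]
eef_rot: [0.999, 0.045, -0.001, -0.001]
ft_force: [-0.5, 0.3, 0.1]
opening: 0.447
grasp_force: 0.0
```

Run:
```python
from h import *
st();wings([(584.7,-217.1)])
go(584.7,-217.1,89,-1.482)
```

```text
t 7.88 pos [ 584.4 -216.9  141.9] psi -1.481 F [-0.5  0.3  0.1] open 0.447 grip 0.0 q6 1.03
541 [ 584.4 -217.6] [33.8  9.6] long dir rad 0.085
row 0.0003 0.0002 0.0532 -0.0012 0.0019 0.0017
```

Emit:
{"name": "play_rows", "arguments": {"series": "0 0.0005 0.03 0 0 0 0.55;0 0.0005 0.053 0 0 0 0.55;0 0.0005 0.053 0 0 0 0.55;0 0.0005 0.053 0 0 0 1;0 0.0005 0.053 0 0 0 1;0 0.0005 0.053 0 0 0 1;0 0.0005 0.053 0 0 0 1;0 0.0005 0.053 0 0 0 1"}}

```text
time_s: 8.93
eef_pos: [585.5, -218.1, 91.4]
eef_rot: [0.999, 0.045, 0.001, 0.0]
ft_force: [1.2, -0.7, 1.7]
opening: 0.105
grasp_force: 25.0
```

Emit:
{"name": "play_rows", "arguments": {"series": "0 0 0 0 0 -0.16 1;0 0 0 0 0 -0.32 1;0 0 0 0 0 -0.48 1;0 0 0 0 0 -0.64 1;0 0 0 0 0 -0.8 1;0 0 0 0 0 -0.96 1;0 0 0 0 0 -1.12 1;0 0 0 0 0 -1.28 1;0 0 0 0 0 -1.44 1;0 0 0 0 0 -1.57 1"}}

```text
time_s: 10.18
eef_pos: [584.0, -216.8, 91.4]
eef_rot: [0.673, 0.739, -0.0, -0.002]
ft_force: [-4.4, 1.9, 4.7]
opening: 0.108
grasp_force: 25.1
```

Emit:
{"name": "play_rows", "arguments": {"series": "0 0 0 0 0 0 1;0 0 0 0 0 0 1;0 0 0 0 0 0 0.55;0 0 0 0 0 0 0.55;0 0 0 0 0 0 0.55;0 0 -0.03 0 0 0 0.55;0 0 -0.05 0 0 0 0.55;0 0 -0.055 0 0 0 0.55;0 0 -0.055 0 0 0 0.55"}}

```text
time_s: 11.3
eef_pos: [585.1, -217.7, 145.2]
eef_rot: [0.675, 0.738, 0.0, -0.0]
ft_force: [-0.3, 1.2, -0.2]
opening: 0.45
grasp_force: 0.0
```

Run:
```python
from h import *
st();wings([(584.7,-217.1)])
go(554.7,-149.2,150,0.071)
```

```text
t 11.30 pos [ 585.1 -217.7  145.2] psi 0.088 F [-0.3  1.2 -0.2] open 0.450 grip 0.0 q6 -0.54
528 [ 583.3 -217.5] [ 9.7 33.4] long dir rad 1.643
row 0.0708 -0.0238 -0.0054 -0.0013 -0.0008 0.0175
```

Both fasteners are unlocked. Next is the handle; I'll print the arc table along with the approach.

Run:
```python
import numpy as np
for p in np.arange(0.1,1.71,0.1): print('%.1f  dy %.4f dz %.4f'%(p,(-128*np.cos(p)+36*np.sin(p)+128)/1e3,-(128*np.sin(p)+36*np.cos(p)-36)/1e3))
```

```text
0.1  dy 0.0042 dz -0.0126
0.2  dy 0.0097 dz -0.0247
0.3  dy 0.0164 dz -0.0362
0.4  dy 0.0241 dz -0.0470
0.5  dy 0.0329 dz -0.0570
0.6  dy 0.0427 dz -0.0660
0.7  dy 0.0533 dz -0.0740
0.8  dy 0.0646 dz -0.0809
0.9  dy 0.0766 dz -0.0866
1.0  dy 0.0891 dz -0.0912
1.1  dy 0.1020 dz -0.0944
1.2  dy 0.1152 dz -0.0963
1.3  dy 0.1284 dz -0.0970
1.4  dy 0.1417 dz -0.0963
1.5  dy 0.1549 dz -0.0942
1.6  dy 0.1677 dz -0.0909
1.7  dy 0.1802 dz -0.0863
```

Emit:
{"name": "play_rows", "arguments": {"series": "0.0708 -0.0238 -0.005 0 0 -0.0175 0.55;0.0708 -0.0238 -0.005 0 0 -0.0175 0.55;0.0708 -0.0238 -0.005 0 0 -0.0175 0.55;0.0708 -0.0238 -0.005 0 0 -0.0175 0.55;0.0708 -0.0238 -0.005 0 0 -0.0175 0.55"}}

```text
time_s: 11.98
eef_pos: [555.4, -150.3, 150.3]
eef_rot: [0.669, 0.743, -0.0, -0.0]
ft_force: [0.5, 0.4, -0.3]
opening: 0.451
grasp_force: 0.0
```

Run:
```python
from h import *
st();go(554.7,-149.2,95,0.071)
```

```text
t 11.97 pos [ 555.4 -150.3  150.3] psi 0.105 F [ 0.5  0.4 -0.3] open 0.451 grip 0.0 q6 -0.47
row 0.0012 -0.0006 0.0553 -0.0001 0.0001 0.0338
```

Emit:
{"name": "play_rows", "arguments": {"series": "0.001 -0.0005 0.03 0 0 0.034 0.55;0.001 -0.0005 0.055 0 0 0.034 0.55;0.001 -0.0005 0.055 0 0 0.034 0.55;0.001 -0.0005 0.055 0 0 0.034 1;0.001 -0.0005 0.055 0 0 0.034 1;0.001 -0.0005 0.055 0 0 0.034 1;0.001 -0.0005 0.055 0 0 0.034 1;0.001 -0.0005 0.055 0 0 0.034 1", "newtons": 30}}

```text
time_s: 12.98
eef_pos: [554.1, -148.6, 96.3]
eef_rot: [0.681, 0.732, -0.0, -0.0]
ft_force: [-3.8, -0.8, 5.0]
opening: 0.086
grasp_force: 30.0
```

Emit:
{"name": "play_rows", "arguments": {"series": "0 0.0042 -0.0126 0 0 0 1;0 0.0097 -0.0247 0 0 0 1;0 0.0164 -0.0362 0 0 0 1;0 0.0241 -0.047 0 0 0 1;0 0.0329 -0.057 0 0 0 1;0 0.0427 -0.066 0 0 0 1;0 0.0533 -0.074 0 0 0 1;0 0.0646 -0.0809 0 0 0 1"}}

```text
time_s: 13.98
eef_pos: [616.8, -144.2, 179.4]
eef_rot: [0.682, 0.732, -0.002, -0.001]
ft_force: [-10.1, -1.6, 4.8]
opening: 0.083
grasp_force: 30.0
```

Run:
```python
from h import *
st()
```

```text
t 13.97 pos [ 616.8 -144.2  179.4] psi 0.071 F [-10.1  -1.6   4.8] open 0.083 grip 30.0 q6 -0.39
```

Emit:
{"name": "play_rows", "arguments": {"series": "0 0.012 -0.0057 0 0 0 1;0 0.0245 -0.0103 0 0 0 1;0 0.0374 -0.0135 0 0 0 1;0 0.0506 -0.0154 0 0 0 1;0 0.0638 -0.0161 0 0 0 1;0 0.0771 -0.0154 0 0 0 1;0 0.0903 -0.0133 0 0 0 1;0 0.1031 -0.01 0 0 0 1;0 0.1150 -0.0056 0 0 0 1;0 0.1150 -0.0056 0 0 0 1"}}

```text
time_s: 15.22
eef_pos: [733.9, -136.2, 185.0]
eef_rot: [0.681, 0.732, -0.0, 0.001]
ft_force: [-5.8, -3.3, 6.6]
opening: 0.085
grasp_force: 30.0
```

Run:
```python
from h import *
st();im,d=snapshot('top');np.savez('/tmp/top2',im=im,d=d);save('top2',cv2.resize(im[90:300,130:380],None,fx=3,fy=2.8))
```

```text
t 15.22 pos [ 733.9 -136.2  185. ] psi 0.071 F [-5.8 -3.3  6.6] open 0.085 grip 30.0 q6 -0.33
```

View pics/top2.png

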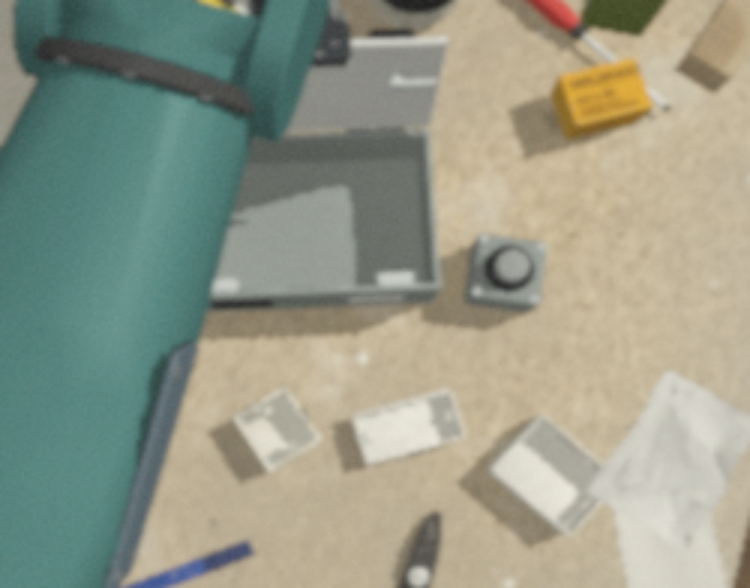

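The panel stands open and the interior is clear. The two fittings are unmoved at crop (277,430) and (408,427). I'll release the handle and look at the fittings from above.

Emit:
{"name": "play_rows", "arguments": {"series": "0 0 0 0 0 0 0.78;0 0 0 0 0 0 0.78;0 0 0 0 0 0 0.78;0 0 -0.03 0 0 0 0.78;0 0 -0.06 0 0 0 0.78;0 0 -0.1 0 0 0 0.78;0 0 -0.13 0 0 0 0.6;0 0 -0.13 0 0 0 0.6"}}

```text
time_s: 16.27
eef_pos: [734.7, -135.3, 315.6]
eef_rot: [0.681, 0.732, 0.002, 0.003]
ft_force: [-0.6, 0.3, 0.1]
opening: 0.385
grasp_force: 0.0
```

Run:
```python
from h import *
st();go(400,-180,300,0.071)
```

```text
t 16.27 pos [ 734.7 -135.3  315.6] psi 0.073 F [-0.6  0.3  0.1] open 0.385 grip 0.0 q6 -0.33
row -0.0202 -0.3372 0.0133 0.0070 0.0019 0.0015
```

Emit:
{"name": "play_rows", "arguments": {"series": "-0.02 -0.06 0 0 0 0 0.2;-0.02 -0.12 0 0 0 0 0;-0.02 -0.18 0 0 0 0 0;-0.02 -0.24 0 0 0 0 0;-0.02 -0.3 0.013 0 0 0 0;-0.02 -0.337 0.013 0 0 0 0;-0.02 -0.337 0.013 0 0 0 0;-0.02 -0.337 0.013 0 0 0 0;-0.02 -0.337 0.013 0 0 0 0"}}

```text
time_s: 17.4
eef_pos: [399.8, -179.5, 298.1]
eef_rot: [0.681, 0.732, 0.0, -0.001]
ft_force: [0.1, -0.4, -0.6]
opening: 1.0
grasp_force: 0.0
```

```bash
cat >> h.py <<'E'
def whites(name,zt,save_as=None,box=(300,520,-320,-60)):
    c=cam(name);im,d=snapshot(name);W=cloud(name,d,c)
    if save_as: save(save_as,im)
    hsv=cv2.cvtColor(im,cv2.COLOR_RGB2HSV)
    inb=(W[:,:,0]>box[0])&(W[:,:,0]<box[1])&(W[:,:,1]>box[2])&(W[:,:,1]<box[3])
    m=(((W[:,:,2]>zt))&inb).astype(np.uint8)
    n,l,s,_=cv2.connectedComponentsWithStats(m)
    for k in range(1,n):
        if s[k,4]>40:
            P=W[l==k];r=cv2.minAreaRect(P[:,:2].astype(np.float32));print(s[k],np.round(r[0],1),np.round(r[1],1),round(r[2],1),'z',np.percentile(P[:,2],[10,50,90,98]).round(1))
    return im,W
E
python3 - <<'E'
from h import *
st();whites('wrist',9,'w3')
E
```

```text
t 17.40 pos [ 399.8 -179.5  298.1] psi 0.073 F [ 0.1 -0.4 -0.6] open 1.000 grip 0.0 q6 -0.62
[197  81  20  37 352] [313.8 -84.4] [15.1 54.5] 22.7 z [13.3 15.7 17.6 18.6]
[253 110  47  46 330] [ 427.  -128.9] [54.7 51.9] 33.8 z [15.  29.2 31.2 31.9]
[255 171  36  54 373] [ 430.2 -236.2] [47.1 84.9] 17.2 z [12.5 21.  23.2 23.8]
[195 192  34  19 378] [ 328.3 -251.9] [23.9 60.6] 76.7 z [10.9 12.2 13.7 14.8]
[    0   217   512   167 50504] [ 398.9 -168.2] [157.4  46.9] 4.1 z [369.8 414.  430.7 432.6]
[239 232  21  15 132] [ 396.9 -311.1] [35.4 17.5] 0.4 z [13.  24.  31.7 32.7]
```

View pics/w3.png

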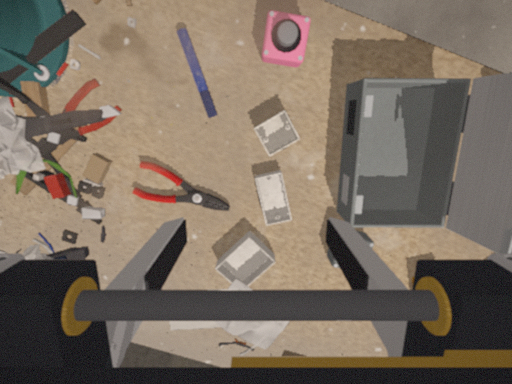

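Wrist view: square box at (277,132), long box at (272,197), tray at (245,258, left alone), open curing box at (405,150). I'll pick the long one first, then confirm the deep-absent reading with the knock-out check in the near view.

Run:
```python
from h import *
go(430.2,-236.2,130,1.87)
```

```text
row -0.0589 0.0263 0.1682 0.0002 -0.0016 -1.7970
```

Emit:
{"name": "play_rows", "arguments": {"series": "-0.059 0.026 0.05 0 0 -1.797 0;-0.059 0.026 0.1 0 0 -1.797 0;-0.059 0.026 0.1 0 0 -1.797 0;-0.059 0.026 0.1 0 0 -1.797 0;-0.059 0.026 0.1 0 0 -1.797 0;-0.059 0.026 0.1 0 0 -1.797 0;-0.059 0.026 0.13 0 0 -1.797 0;-0.059 0.026 0.168 0 0 -1.797 0;-0.059 0.026 0.168 0 0 -1.797 0;-0.059 0.026 0.168 0 0 -1.797 0"}}

```text
time_s: 18.7
eef_pos: [429.5, -236.2, 129.5]
eef_rot: [-0.151, 0.989, 0.001, -0.001]
ft_force: [0.2, -0.7, 0.1]
opening: 1.002
grasp_force: 0.0
```

Emit:
{"name": "play_rows", "arguments": {"series": "0 0 0 0 0 0 0;0 0 0 0 0 0 0"}}

```text
time_s: 18.95
eef_pos: [429.6, -236.6, 130.8]
eef_rot: [-0.148, 0.989, 0.0, -0.0]
ft_force: [0.1, -0.2, -0.3]
opening: 1.001
grasp_force: 0.0
```

Run:
```python
from h import *
st();whites('wrist',9,'w4',(360,520,-310,-60))
```

```text
t 18.95 pos [ 429.6 -236.6  130.8] psi 1.868 F [ 0.1 -0.2 -0.3] open 1.001 grip 0.0 q6 -2.49
[192 132  12  14  77] [ 396.8 -306.8] [ 6.3 13. ] 89.3 z [14.  27.3 31.9 32.5]
[ 214  167   82   46 1179] [ 431.1 -237.4] [47.2 84.9] 17.3 z [10.5 20.4 22.9 23.6]
[    0   184   512   200 51137] [ 413.6 -202.9] [ 75.4 214.2] 3.1 z [193.2 246.6 263.4 265.3]
[283 186   8   9  52] [ 421.7 -204.3] [7.4 6.8] 59.3 z [11.9 17.  18.7 19.2]
```

View pics/w4.png

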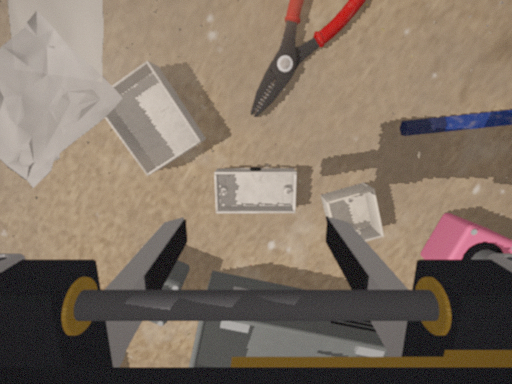

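The long box is confirmed by its knock-out at (256,168), and the tray at (155,118) has none. I'll descend and grip.

Run:
```python
from h import *
go(431,-237,4,1.872)
```

```text
row -0.0013 -0.0009 0.1269 0.0002 -0.0000 -0.0039
```

Emit:
{"name": "play_rows", "arguments": {"series": "-0.001 -0.001 0.05 0 0 -0.004 0;-0.001 -0.001 0.09 0 0 -0.004 0;-0.001 -0.001 0.115 0 0 -0.004 0;-0.001 -0.001 0.127 0 0 -0.004 0;-0.001 -0.001 0.127 0 0 -0.004 0;-0.001 -0.001 0.127 0 0 -0.004 1;-0.001 -0.001 0.127 0 0 -0.004 1;-0.001 -0.001 0.127 0 0 -0.004 1;-0.001 -0.001 0.127 0 0 -0.004 1", "newtons": 25}}

```text
time_s: 20.12
eef_pos: [431.4, -238.0, 5.5]
eef_rot: [-0.15, 0.989, -0.001, 0.001]
ft_force: [0.5, -0.5, 5.8]
opening: 0.898
grasp_force: 25.0
```

Run:
```python
from h import *
st()
```

```text
t 20.12 pos [ 431.4 -238.     5.5] psi 1.873 F [ 0.5 -0.5  5.8] open 0.898 grip 25.0 q6 -2.49
```

Emit:
{"name": "play_rows", "arguments": {"series": "0 0 -0.04 0 0 0 1;0 0 -0.09 0 0 0 1;0 0 -0.14 0 0 0 1;0 0 -0.14 0 0 0 1;0 0 -0.14 0 0 0 1"}}

```text
time_s: 20.75
eef_pos: [429.7, -236.8, 142.8]
eef_rot: [-0.151, 0.989, 0.001, -0.001]
ft_force: [0.0, 0.2, -2.2]
opening: 0.901
grasp_force: 25.0
```

Run:
```python
from h import *
st();go(609.8,-182.5,145,1.642)
```

```text
t 20.75 pos [ 429.7 -236.8  142.8] psi 1.873 F [ 0.   0.2 -2.2] open 0.901 grip 25.0 q6 -2.49
row -0.1881 -0.0017 -0.0025 0.0015 -0.0014 0.2310
```

Emit:
{"name": "play_rows", "arguments": {"series": "-0.05 -0.002 -0.002 0 0 0.1 1;-0.1 -0.002 -0.002 0 0 0.2 1;-0.15 -0.002 -0.002 0 0 0.231 1;-0.188 -0.002 -0.002 0 0 0.231 1;-0.188 -0.002 -0.002 0 0 0.231 1;-0.188 -0.002 -0.002 0 0 0.231 1;-0.188 -0.002 -0.002 0 0 0.231 1"}}

```text
time_s: 21.62
eef_pos: [609.2, -183.6, 145.3]
eef_rot: [-0.035, 0.999, 0.0, -0.001]
ft_force: [0.1, -0.8, -0.3]
opening: 0.903
grasp_force: 25.0
```

Run:
```python
from h import *
st();go(609.8,-182.5,11,1.642)
im,d=snapshot('wrist');save('w5',im)
im,d=snapshot('side');save('s5',cv2.resize(im[100:320,120:400],None,fx=2.7,fy=2.7))
```

```text
t 21.62 pos [ 609.2 -183.6  145.3] psi 1.641 F [ 0.1 -0.8 -0.3] open 0.903 grip 25.0 q6 -2.02
row -0.0009 0.0010 0.1343 0.0006 -0.0016 -0.0010
```

View pics/s5.png

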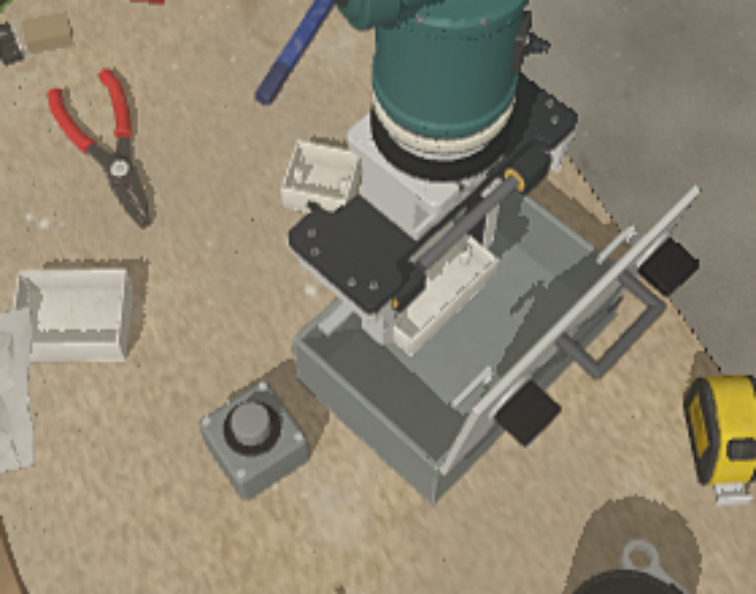

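The long box is held level above the box at crop (445,295), clear of the panel. I'll lower it.

Emit:
{"name": "play_rows", "arguments": {"series": "-0.001 0.001 0.04 0 0 0 1;-0.001 0.001 0.08 0 0 0 1;-0.001 0.001 0.11 0 0 0 1;-0.001 0.001 0.127 0 0 0 1;-0.001 0.001 0.133 0 0 0 1;-0.001 0.001 0.133 0 0 0 1;-0.001 0.001 0.134 0 0 0 1"}}

```text
time_s: 22.6
eef_pos: [612.6, -182.7, 13.9]
eef_rot: [-0.036, 0.999, -0.001, 0.002]
ft_force: [-0.4, 0.9, -0.0]
opening: 0.9
grasp_force: 25.0
```

Run:
```python
from h import *
st()
```

```text
t 22.60 pos [ 612.6 -182.7   13.9] psi 1.642 F [-0.4  0.9 -0. ] open 0.900 grip 25.0 q6 -2.02
```

Not yet in contact; 2–3 mm more.

Emit:
{"name": "play_rows", "arguments": {"series": "0 0 0.001 0 0 0 1;0 0 0.002 0 0 0 1;0 0 0.003 0 0 0 1;0 0 0.003 0 0 0 1;0 0 0.003 0 0 0 0;0 0 0.003 0 0 0 0;0 0 0.003 0 0 0 0;0 0 0.003 0 0 0 0"}}

```text
time_s: 23.6
eef_pos: [611.3, -182.1, 8.7]
eef_rot: [-0.036, 0.999, 0.0, -0.0]
ft_force: [0.5, -0.4, -0.0]
opening: 1.0
grasp_force: 0.0
```

Run:
```python
from h import *
st()
```

```text
t 23.60 pos [ 611.3 -182.1    8.7] psi 1.642 F [ 0.5 -0.4 -0. ] open 1.000 grip 0.0 q6 -2.02
```

Emit:
{"name": "play_rows", "arguments": {"series": "0 0 -0.03 0 0 0 0;0 0 -0.07 0 0 0 0;0 0 -0.12 0 0 0 0;0 0 -0.17 0 0 0 0;0 0 -0.17 0 0 0 0;0 0 -0.17 0 0 0 0"}}

```text
time_s: 24.35
eef_pos: [611.1, -182.1, 178.3]
eef_rot: [-0.036, 0.999, 0.0, -0.0]
ft_force: [-0.1, 0.3, -0.5]
opening: 1.0
grasp_force: 0.0
```

Run:
```python
from h import *
st();whites('wrist',20,'w6',(555,672,-245,-50))
im,W=whites('side',9,None,(360,520,-170,-60))
go(427.,-128.9,150,0.59)
```

```text
t 24.35 pos [ 611.1 -182.1  178.3] psi 1.642 F [-0.1  0.3 -0.5] open 1.000 grip 0.0 q6 -2.02
[207 133  29   5 128] [ 557.  -220.3] [ 4.  27.5] 3.8 z [72.5 73.5 74.5 75. ]
[371 142  24   9  85] [559.1 -50.3] [8.  0.8] 2.7 z [25.  46.1 68.6 74.7]
[220 161  72  40 578] [ 611.5 -182.9] [46.9 84.8] 4.2 z [21.3 26.9 28.1 28.8]
[194 199  11  44 300] [ 654.4 -244.5] [35.1  2.1] 3.7 z [27.9 54.5 74.3 75.5]
[    0   217   512   167 49142] [ 626.4 -168.4] [101.6 149.4] 4.0 z [248.9 294.2 310.9 312.8]
[224 152  30  24 232] [ 428.2 -128.6] [54.9 53. ] 34.0 z [11.9 23.2 30.5 32.7]
row 0.1790 0.0657 0.0272 -0.0002 -0.0046 1.0520
```

View pics/w6.png

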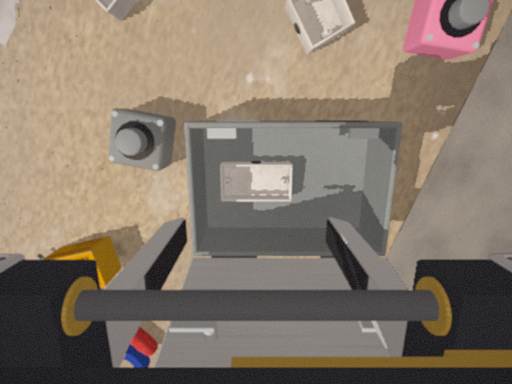

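The long box lies square in the box at (256,182). The square box still stands at world (428,-129). I'll pick it.

Emit:
{"name": "play_rows", "arguments": {"series": "0.05 0.02 0 0 0 0.15 0;0.1 0.04 0 0 0 0.3 0;0.15 0.06 0 0 0 0.45 0;0.179 0.066 0 0 0 0.6 0;0.179 0.066 0.02 0 0 0.75 0;0.179 0.066 0.027 0 0 0.9 0;0.179 0.066 0.027 0 0 1.05 0;0.179 0.066 0.027 0 0 1.052 0;0.179 0.066 0.027 0 0 1.052 0;0.179 0.066 0.027 0 0 1.052 0"}}

```text
time_s: 25.7
eef_pos: [428.1, -129.0, 151.8]
eef_rot: [0.47, 0.882, 0.0, -0.0]
ft_force: [-0.3, -0.7, 0.0]
opening: 1.004
grasp_force: 0.0
```

Run:
```python
from h import *
st();whites('wrist',12,None,(360,520,-190,-60))
go(427.5,-128.8,6,0.59)
```

```text
t 25.70 pos [ 428.1 -129.   151.8] psi 0.591 F [-0.3 -0.7  0. ] open 1.004 grip 0.0 q6 -1.01
[230 161  52  47 785] [ 426.4 -128.2] [54.8 49.6] 33.8 z [15.5 28.4 31.  31.5]
[235 179   7   9  49] [ 410.3 -139. ] [6.8 7.3] 37.6 z [15.9 22.2 24.4 25.5]
[269 179   8   9  53] [ 442.4 -117.4] [7.4 7.2] 34.2 z [14.1 22.6 23.9 25.2]
[    0   217   512   167 49104] [ 425.2 -116.6] [139.   45.8] 34.0 z [222.4 267.8 284.5 286.3]
row 0.0005 -0.0004 0.1459 -0.0000 -0.0002 0.0009
```

Emit:
{"name": "play_rows", "arguments": {"series": "0 -0.001 0.05 0 0 0 0;0 -0.001 0.1 0 0 0 0;0 -0.001 0.13 0 0 0 0;0 -0.001 0.144 0 0 0 0;0 -0.001 0.144 0 0 0 0;0 -0.001 0.144 0 0 0 1;0 -0.001 0.144 0 0 0 1;0 -0.001 0.144 0 0 0 1;0 -0.001 0.144 0 0 0 1;0 -0.001 0.144 0 0 0 1", "newtons": 25}}

```text
time_s: 27.0
eef_pos: [427.6, -129.7, 8.4]
eef_rot: [0.471, 0.882, 0.0, 0.0]
ft_force: [-0.2, 0.5, 1.9]
opening: 0.583
grasp_force: 25.0
```

Run:
```python
from h import *
st()
```

```text
t 27.00 pos [ 427.6 -129.7    8.4] psi 0.590 F [-0.2  0.5  1.9] open 0.583 grip 25.0 q6 -1.01
```

Emit:
{"name": "play_rows", "arguments": {"series": "0 0 -0.04 0 0 0 1;0 0 -0.09 0 0 0 1;0 0 -0.14 0 0 0 1;0 0 -0.14 0 0 0 1;0 0 -0.14 0 0 0 1"}}

```text
time_s: 27.62
eef_pos: [426.8, -129.4, 147.0]
eef_rot: [0.471, 0.882, -0.0, -0.001]
ft_force: [0.2, 0.1, -2.2]
opening: 0.585
grasp_force: 25.0
```

Run:
```python
from h import *
st();x,y=-4,54
X=611.2+x*.9975-y*.071;Y=-145.3+x*.071+y*.9975;print(X,Y);go(X,Y,150,1.642)
```

```text
t 27.62 pos [ 426.8 -129.4  147. ] psi 0.590 F [ 0.2  0.1 -2.2] open 0.585 grip 25.0 q6 -1.01
603.3760000000001 -91.719
row -0.0670 0.1677 -0.0032 0.0000 -0.0017 -1.0520
```

Emit:
{"name": "play_rows", "arguments": {"series": "-0.02 0.05 -0.003 0 0 -0.15 1;-0.04 0.1 -0.003 0 0 -0.3 1;-0.06 0.15 -0.003 0 0 -0.45 1;-0.067 0.168 -0.003 0 0 -0.6 1;-0.067 0.168 -0.003 0 0 -0.75 1;-0.067 0.168 -0.003 0 0 -0.9 1;-0.067 0.168 -0.003 0 0 -1.052 1;-0.067 0.168 -0.003 0 0 -1.052 1;-0.067 0.168 -0.003 0 0 -1.052 1;-0.067 0.168 -0.003 0 0 -1.052 1"}}

```text
time_s: 28.88
eef_pos: [603.9, -91.8, 150.4]
eef_rot: [-0.035, 0.999, 0.0, -0.001]
ft_force: [-0.1, 0.8, -0.9]
opening: 0.579
grasp_force: 25.0
```

Run:
```python
from h import *
st();go(603.4,-91.7,15,1.642)
whites('wrist',95,None,(555,660,-150,-50))
```

```text
t 28.88 pos [603.9 -91.8 150.4] psi 1.641 F [-0.1  0.8 -0.9] open 0.579 grip 25.0 q6 -1.88
row 0.0003 0.0001 0.1354 0.0004 -0.0011 -0.0012
[    0   190   473   194 50248] [598.9 -98.4] [ 58.3 101. ] 4.1 z [159.8 266.5 282.8 284.8]
```

Emit:
{"name": "play_rows", "arguments": {"series": "0 0 0.04 0 0 0 1;0 0 0.08 0 0 0 1;0 0 0.11 0 0 0 1;0 0 0.127 0 0 0 1;0 0 0.134 0 0 0 1;0 0 0.136 0 0 0 1;0 0 0.136 0 0 0 1;0 0 0.136 0 0 0 1"}}

```text
time_s: 29.92
eef_pos: [605.0, -92.0, 16.3]
eef_rot: [-0.036, 0.999, -0.0, 0.001]
ft_force: [-0.4, -0.0, -1.5]
opening: 0.584
grasp_force: 25.0
```

Run:
```python
from h import *
st()
```

```text
t 29.93 pos [605.  -92.   16.3] psi 1.642 F [-0.4 -0.  -1.5] open 0.584 grip 25.0 q6 -1.89
```

Emit:
{"name": "play_rows", "arguments": {"series": "0 0 0.001 0 0 0 1;0 0 0.002 0 0 0 1;0 0 0.003 0 0 0 1;0 0 0.003 0 0 0 1;0 0 0.003 0 0 0 0.36;0 0 0.003 0 0 0 0.36;0 0 0.003 0 0 0 0.36;0 0 0.003 0 0 0 0.36"}}

```text
time_s: 30.92
eef_pos: [604.1, -91.8, 11.8]
eef_rot: [-0.036, 0.999, 0.0, -0.0]
ft_force: [-0.3, 0.8, 1.0]
opening: 0.637
grasp_force: 0.0
```

Run:
```python
from h import *
st()
```

```text
t 30.93 pos [604.1 -91.8  11.8] psi 1.642 F [-0.3  0.8  1. ] open 0.637 grip 0.0 q6 -1.89
```

Emit:
{"name": "play_rows", "arguments": {"series": "0 0 -0.03 0 0 0 0.36;0 0 -0.07 0 0 0 0.36;0 0 -0.12 0 0 0 0.36;0.05 0 -0.17 0 0 0 0.36;0.08 0 -0.2 0 0 0 0.36;0.08 0 -0.2 0 0 0 0.36;0.08 0 -0.2 0 0 0 0.36"}}

```text
time_s: 31.8
eef_pos: [524.5, -97.4, 211.1]
eef_rot: [-0.036, 0.999, 0.0, -0.0]
ft_force: [0.2, 0.5, -0.4]
opening: 0.64
grasp_force: 0.0
```

Run:
```python
from h import *
st();whites('wrist',20,'w7',(560,672,-245,-50))
```

```text
t 31.80 pos [524.5 -97.4 211.1] psi 1.642 F [ 0.2  0.5 -0.4] open 0.640 grip 0.0 q6 -1.93
[235 213  42  38 563] [602.1 -92.8] [49.7 54.8] 3.8 z [21.5 30.8 35.9 36.5]
[158 216  45  33 308] [ 611.8 -195.7] [44.6 61.2] 6.0 z [21.  25.2 27.9 28.6]
[209 217  13  32 154] [ 609.6 -148.4] [44.1 16.3] 3.1 z [21.3 25.8 28.1 28.8]
[140 249   8  10  53] [ 646.5 -244.5] [20.3  0.7] 2.3 z [21.9 29.7 39.9 43.8]
[248 274  36  16 508] [670.5 -74.2] [ 2.4 48.3] 3.9 z [24.4 41.2 55.9 58.3]
```

View pics/w7.png

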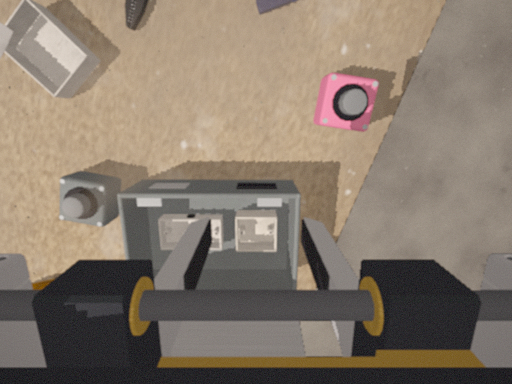

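Both fittings stand on the box floor, at (191,232) and (256,231). Now to shut the panel, going above the handle first.

Run:
```python
from h import *
go(733,-136,310,0.071)
z=np.load('/tmp/top.npz');W=cloud('top',z['d']);print('cube',W[117,438],W[259,312])
```

```text
row -0.2052 -0.0534 -0.1005 -0.0010 -0.0030 1.5711
cube [ 636.64783575 -505.40266082  353.27550734] [ 392.4765199  -352.93930057    5.34399534]
```

Emit:
{"name": "play_rows", "arguments": {"series": "0 0 -0.05 0 0 0.15 0.6;0 0 -0.1 0 0 0.3 0.6;-0.05 -0.012 -0.1 0 0 0.45 0.6;-0.1 -0.025 -0.1 0 0 0.6 0.6;-0.15 -0.04 -0.1 0 0 0.8 0.6;-0.18 -0.053 -0.1 0 0 1 0.6;-0.205 -0.053 -0.1 0 0 1.2 0.6;-0.205 -0.053 -0.1 0 0 1.4 0.6;-0.205 -0.053 -0.1 0 0 1.571 0.6;-0.205 -0.053 -0.1 0 0 1.571 0.6"}}

```text
time_s: 33.1
eef_pos: [733.4, -135.6, 308.2]
eef_rot: [0.681, 0.732, -0.001, -0.002]
ft_force: [0.1, -0.1, -0.0]
opening: 0.399
grasp_force: 0.0
```

Emit:
{"name": "play_rows", "arguments": {"series": "0 0 0 0 0 0 0.75;0 0 0 0 0 0 0.75;0 0 0 0 0 0 0.75"}}

```text
time_s: 33.48
eef_pos: [732.6, -135.8, 312.1]
eef_rot: [0.681, 0.732, 0.0, 0.0]
ft_force: [-0.6, -0.2, -0.2]
opening: 0.25
grasp_force: 0.0
```

Run:
```python
from h import *
st();c=cam('wrist');im,d=snapshot('wrist');W=cloud('wrist',d,c);H=W[:,:,2]
save('w8',im);np.savez('/tmp/w8',im=im,d=d,W=W)
# bar: points behind panel near handle
m=(H>185)&(H<235)&(W[:,:,0]>660)&(W[:,:,0]<770)&(abs(W[:,:,1]+136)<22)
P=W[m];print(len(P));h,e=np.histogram(P[:,0],np.arange(660,772,4));
for a,b in zip(e,h):
    if b: q=P[(P[:,0]>=a)&(P[:,0]<a+4)];print(a,b,np.percentile(q[:,2],[5,50,95]).round(1))
```

```text
t 33.48 pos [ 732.6 -135.8  312.1] psi 0.072 F [-0.6 -0.2 -0.2] open 0.250 grip 0.0 q6 -0.33
591
692 6 [186.1 192.9 199.2]
696 52 [206.2 216.8 218.3]
700 164 [216.  217.4 218.5]
704 47 [215.3 216.8 218.1]
724 3 [200.9 201.2 202.4]
728 121 [199.9 201.9 203.2]
732 153 [200.9 202.6 203.8]
736 45 [200.1 201.5 203. ]
```

Run:
```python
from h import *
go(734,-136,183,0.071)
```

```text
row -0.0003 0.0013 0.1293 0.0004 -0.0000 0.0006
```

Emit:
{"name": "play_rows", "arguments": {"series": "0 0.0015 0.03 0 0 0 0.77;0 0.0015 0.06 0 0 0 0.77;0 0.0015 0.09 0 0 0 0.77;0 0.0015 0.11 0 0 0 0.77;0 0.0015 0.129 0 0 0 0.77;0 0.0015 0.129 0 0 0 0.77;0 0.0015 0.129 0 0 0 1;0 0.0015 0.129 0 0 0 1;0 0.0015 0.129 0 0 0 1;0 0.0015 0.129 0 0 0 1", "newtons": 30}}

```text
time_s: 34.78
eef_pos: [733.9, -135.9, 184.8]
eef_rot: [0.682, 0.732, 0.0, 0.0]
ft_force: [-4.4, -0.4, 5.1]
opening: 0.087
grasp_force: 30.0
```

Run:
```python
from h import *
st()
p0=1.69
X=lambda p:-128*np.cos(p)+36*np.sin(p)
Z=lambda p:128*np.sin(p)+36*np.cos(p)
for p in [1.6,1.5,1.4,1.3,1.2,1.1,1.0,.9,.8]: print(p,'%.4f %.4f'%((X(p)-X(p0))/1e3,-(Z(p)-Z(p0))/1e3))
for p in [.7,.6,.5,.4,.3,.2,.1,.05,0]: print(p,'%.4f %.4f'%((X(p)-X(.8))/1e3,-(Z(p)-Z(.8))/1e3))
```

```text
t 34.77 pos [ 733.9 -135.9  184.8] psi 0.071 F [-4.4 -0.4  5.1] open 0.087 grip 30.0 q6 -0.33
1.6 -0.0112 -0.0041
1.5 -0.0241 -0.0074
1.4 -0.0372 -0.0094
1.3 -0.0505 -0.0102
1.2 -0.0638 -0.0095
1.1 -0.0769 -0.0076
1.0 -0.0898 -0.0043
0.9 -0.1023 0.0002
0.8 -0.1143 0.0059
0.7 -0.0114 0.0069
0.6 -0.0220 0.0149
0.5 -0.0317 0.0239
0.4 -0.0405 0.0339
0.3 -0.0483 0.0447
0.2 -0.0549 0.0562
0.1 -0.0604 0.0683
0.05 -0.0627 0.0746
0 -0.0646 0.0809
```

Emit:
{"name": "play_rows", "arguments": {"series": "0 -0.0112 -0.0041 0 0 0 1;0 -0.0241 -0.0074 0 0 0 1;0 -0.0372 -0.0094 0 0 0 1;0 -0.0505 -0.0102 0 0 0 1;0 -0.0638 -0.0095 0 0 0 1;0 -0.0769 -0.0076 0 0 0 1;0 -0.0898 -0.0043 0 0 0 1;0 -0.1023 0.0002 0 0 0 1;0 -0.1143 0.0059 0 0 0 1"}}

```text
time_s: 35.9
eef_pos: [621.9, -143.8, 180.2]
eef_rot: [0.681, 0.732, 0.002, 0.003]
ft_force: [0.2, 1.3, 4.5]
opening: 0.085
grasp_force: 30.0
```

Emit:
{"name": "play_rows", "arguments": {"series": "0 -0.0114 0.0069 0 0 0 1;0 -0.022 0.0149 0 0 0 1;0 -0.0317 0.0239 0 0 0 1;0 -0.0405 0.0339 0 0 0 1;0 -0.0483 0.0447 0 0 0 1;0 -0.0549 0.0562 0 0 0 1;0 -0.0604 0.0683 0 0 0 1;0 -0.0627 0.0746 0 0 0 1;0 -0.0646 0.0809 0 0 0 1;0 -0.0646 0.0819 0 0 0 1"}}

```text
time_s: 37.15
eef_pos: [554.1, -148.5, 94.3]
eef_rot: [0.682, 0.732, -0.001, -0.001]
ft_force: [-6.7, -0.1, 4.3]
opening: 0.089
grasp_force: 30.0
```

Run:
```python
from h import *
st()
```

```text
t 37.15 pos [ 554.1 -148.5   94.3] psi 0.071 F [-6.7 -0.1  4.3] open 0.089 grip 30.0 q6 -0.43
```

Emit:
{"name": "play_rows", "arguments": {"series": "0 0 0.002 0 0 0 1;0 0 0.003 0 0 0 1;0 0 0.003 0 0 0 1;0 0 0 0 0 0 0.6;0 0 0 0 0 0 0.6;0 0 0 0 0 0 0.6;0 0 -0.03 0 0 0 0.6;0 0 -0.06 0 0 0 0.55;0 0 -0.06 0 0 0 0.55;0 0 -0.06 0 0 0 0.55"}}

```text
time_s: 38.4
eef_pos: [555.3, -148.2, 153.8]
eef_rot: [0.682, 0.732, -0.0, -0.001]
ft_force: [-0.2, 0.3, -0.3]
opening: 0.448
grasp_force: 0.0
```

Run:
```python
from h import *
st();wings([(574.0,-77.9),(584.2,-217.3)])
c=cam('wrist');_,d=snapshot('wrist');W=cloud('wrist',d,c);H=W[:,:,2]
m=(H>70)&(H<98)&(W[:,:,0]>545)&(W[:,:,0]<680)&(W[:,:,1]<-50)&(W[:,:,1]>-240);P=W[m];A=np.c_[P[:,:2]-[611,-145],np.ones(len(P))];print(len(P),np.linalg.lstsq(A,P[:,2],rcond=None)[0])
go(574.2,-77.8,150,0.071)
```

```text
t 38.40 pos [ 555.3 -148.2  153.8] psi 0.071 F [-0.2  0.3 -0.3] open 0.448 grip 0.0 q6 -0.43
597 [573.7 -78.2] [10.2 32.9] long dir rad 1.643
288 [ 582.8 -212.8] [ 9.9 24.6] long dir rad 1.564
23463 [-2.71287847e-03 -3.53778161e-03  8.27151596e+01]
row 0.0687 0.0243 0.0031 -0.0031 -0.0016 0.0000
```

The panel is flat, so it is shut. I'll lock the left fastener.

Emit:
{"name": "play_rows", "arguments": {"series": "0.0687 0.024 0.003 0 0 0 0.55;0.0687 0.024 0.003 0 0 0 0.55;0.0687 0.024 0.003 0 0 0 0.55;0.0687 0.024 0.003 0 0 0 0.55;0.0687 0.024 0.003 0 0 0 0.55"}}

```text
time_s: 39.12
eef_pos: [574.5, -79.3, 152.2]
eef_rot: [0.682, 0.731, -0.0, 0.0]
ft_force: [0.5, 0.3, -0.5]
opening: 0.449
grasp_force: 0.0
```

Run:
```python
from h import *
st();go(574.2,-77.8,90,0.072)
```

```text
t 39.12 pos [574.5 -79.3 152.2] psi 0.069 F [ 0.5  0.3 -0.5] open 0.449 grip 0.0 q6 -0.30
row 0.0015 -0.0002 0.0622 -0.0002 0.0002 -0.0025
```

Emit:
{"name": "play_rows", "arguments": {"series": "0.001 0 0.03 0 0 0 0.55;0.001 0 0.06 0 0 0 0.55;0.001 0 0.062 0 0 0 0.55;0.001 0 0.062 0 0 0 1;0.001 0 0.062 0 0 0 1;0.001 0 0.062 0 0 0 1;0.001 0 0.062 0 0 0 1;0.001 0 0.062 0 0 0 1", "newtons": 25}}

```text
time_s: 40.12
eef_pos: [574.2, -77.4, 91.3]
eef_rot: [0.682, 0.732, -0.0, -0.0]
ft_force: [-4.7, -1.2, 5.4]
opening: 0.105
grasp_force: 25.0
```

Run:
```python
from h import *
st()
```

```text
t 40.12 pos [574.2 -77.4  91.3] psi 0.071 F [-4.7 -1.2  5.4] open 0.105 grip 25.0 q6 -0.30
```

Emit:
{"name": "play_rows", "arguments": {"series": "0 0 0 0 0 0.16 1;0 0 0 0 0 0.32 1;0 0 0 0 0 0.48 1;0 0 0 0 0 0.64 1;0 0 0 0 0 0.8 1;0 0 0 0 0 0.96 1;0 0 0 0 0 1.12 1;0 0 0 0 0 1.28 1;0 0 0 0 0 1.44 1;0 0 0 0 0 1.58 1"}}

```text
time_s: 41.38
eef_pos: [575.4, -78.4, 91.4]
eef_rot: [1.0, 0.028, 0.001, 0.001]
ft_force: [-1.2, -3.1, 4.5]
opening: 0.107
grasp_force: 25.0
```

Emit:
{"name": "play_rows", "arguments": {"series": "0 0 0 0 0 0 1;0 0 0 0 0 0 1;0 0 0 0 0 0 0.55;0 0 0 0 0 0 0.55;0 0 0 0 0 0 0.55;0 0 -0.03 0 0 0 0.55;0 0 -0.06 0 0 0 0.55;0 0 -0.06 0 0 0 0.55;0 0 -0.06 0 0 0 0.55"}}

```text
time_s: 42.5
eef_pos: [574.1, -76.9, 148.8]
eef_rot: [1.0, 0.031, -0.001, -0.0]
ft_force: [0.3, -0.1, 0.2]
opening: 0.451
grasp_force: 0.0
```

Run:
```python
from h import *
st();wings([(574.0,-77.9)]);go(584.1,-217.4,150,0.072)
```

```text
t 42.50 pos [574.1 -76.9 148.8] psi -1.509 F [ 0.3 -0.1  0.2] open 0.451 grip 0.0 q6 1.28
487 [575.  -77.8] [33.1  9. ] long dir rad 0.065
row 0.0016 0.1409 -0.0019 -0.0032 0.0014 -1.5808
```

Left is locked (wing direction 0.065 against yaw 0.071). Now the right one.

Emit:
{"name": "play_rows", "arguments": {"series": "0.0016 0.05 -0.002 0 0 -0.16 0.55;0.0016 0.1 -0.002 0 0 -0.32 0.55;0.0016 0.14 -0.002 0 0 -0.48 0.55;0.0016 0.141 -0.002 0 0 -0.64 0.55;0.0016 0.141 -0.002 0 0 -0.8 0.55;0.0016 0.141 -0.002 0 0 -0.96 0.55;0.0016 0.141 -0.002 0 0 -1.12 0.55;0.0016 0.141 -0.002 0 0 -1.28 0.55;0.0016 0.141 -0.002 0 0 -1.44 0.55;0.0016 0.141 -0.002 0 0 -1.581 0.55"}}

```text
time_s: 43.8
eef_pos: [584.1, -217.3, 149.8]
eef_rot: [0.679, 0.734, -0.0, -0.002]
ft_force: [0.5, -0.4, 0.1]
opening: 0.449
grasp_force: 0.0
```

Emit:
{"name": "play_rows", "arguments": {"series": "0 0 0 0 0 0 0.55;0 0 0 0 0 0 0.55"}}

```text
time_s: 44.05
eef_pos: [584.6, -217.6, 151.1]
eef_rot: [0.682, 0.731, -0.0, -0.001]
ft_force: [0.1, -0.8, 0.3]
opening: 0.451
grasp_force: 0.0
```

Run:
```python
from h import *
st();wings([(584.2,-217.4)]);go(584.2,-217.4,90,0.072)
```

```text
t 44.05 pos [ 584.6 -217.6  151.1] psi 0.070 F [ 0.1 -0.8  0.3] open 0.451 grip 0.0 q6 -0.52
482 [ 583.1 -217.8] [ 9.1 34.3] long dir rad 1.638
row 0.0002 -0.0004 0.0614 -0.0011 -0.0008 -0.0016
```

Emit:
{"name": "play_rows", "arguments": {"series": "0 -0.0005 0.03 0 0 0 0.55;0 -0.0005 0.058 0 0 0 0.55;0 -0.0005 0.06 0 0 0 0.55;0 -0.0005 0.06 0 0 0 1;0 -0.0005 0.06 0 0 0 1;0 -0.0005 0.06 0 0 0 1;0 -0.0005 0.06 0 0 0 1;0 -0.0005 0.06 0 0 0 1", "newtons": 25}}

```text
time_s: 45.1
eef_pos: [584.1, -218.2, 93.4]
eef_rot: [0.681, 0.732, -0.0, 0.0]
ft_force: [-4.4, 0.2, 5.9]
opening: 0.104
grasp_force: 25.0
```

Emit:
{"name": "play_rows", "arguments": {"series": "0 0 0 0 0 0.16 1;0 0 0 0 0 0.32 1;0 0 0 0 0 0.48 1;0 0 0 0 0 0.64 1;0 0 0 0 0 0.8 1;0 0 0 0 0 0.96 1;0 0 0 0 0 1.12 1;0 0 0 0 0 1.28 1;0 0 0 0 0 1.44 1;0 0 0 0 0 1.58 1"}}

```text
time_s: 46.35
eef_pos: [584.1, -218.2, 93.4]
eef_rot: [1.0, 0.029, -0.0, 0.0]
ft_force: [-3.2, -0.1, 5.2]
opening: 0.104
grasp_force: 25.0
```

Emit:
{"name": "play_rows", "arguments": {"series": "0 0 0 0 0 0 1;0 0 0 0 0 0 1;0 0 0 0 0 0 0.55;0 0 0 0 0 0 0.55;0 0 0 0 0 0 0.55;0 0 -0.03 0 0 0 0.55;0 0 -0.06 0 0 0 0.55;0 0 -0.1 0 0 0 0.55;0 0 -0.1 0 0 0 0.55;0 0 -0.1 0 0 0 0.55"}}

```text
time_s: 47.6
eef_pos: [584.2, -217.6, 191.1]
eef_rot: [1.0, 0.031, -0.001, -0.0]
ft_force: [-0.7, 0.6, -0.3]
opening: 0.449
grasp_force: 0.0
```

Run:
```python
from h import *
st();wings([(574.6,-77.9),(584.2,-217.4)])
c=cam('wrist');im,d=snapshot('wrist');W=cloud('wrist',d,c);H=W[:,:,2]
m=(H>58)&(H<75)&(np.hypot(W[:,:,0]-571,W[:,:,1]+314)<25);P=W[m];r=cv2.minAreaRect(P[:,:2].astype(np.float32));print('key',m.sum(),r,np.percentile(P[:,2],[10,50,90]))
go(r[0][0],r[0][1],100,-1.5)
save('w9',im)
```

```text
t 47.60 pos [ 584.2 -217.6  191.1] psi -1.508 F [-0.7  0.6 -0.3] open 0.449 grip 0.0 q6 1.06
488 [574.9 -78.6] [33.2 10.8] long dir rad 0.078
369 [ 584.6 -217.4] [33.4  9.6] long dir rad 0.075
key 488 ((571.905517578125, -314.6052551269531), (26.46837043762207, 26.988290786743164), 7.04474401473999) [63.21288958 65.43097686 66.41115923]
row -0.0175 0.0965 0.0897 -0.0021 0.0033 -0.0080
```

Both fasteners are locked. Next is the grey key at (572,-314.5), top near z 65, with the fingers shut.

Emit:
{"name": "play_rows", "arguments": {"series": "-0.012 0.05 0 0 0 0 1;-0.012 0.097 0 0 0 0 1;-0.012 0.097 0.03 0 0 0 1;-0.012 0.097 0.07 0 0 0 1;-0.012 0.097 0.09 0 0 0 1;-0.012 0.097 0.09 0 0 0 1;-0.012 0.097 0.09 0 0 0 1;-0.012 0.097 0.09 0 0 0 1"}}

```text
time_s: 48.7
eef_pos: [579.7, -315.9, 104.6]
eef_rot: [1.0, 0.032, 0.002, 0.001]
ft_force: [0.2, -0.3, 1.1]
opening: 0.006
grasp_force: 0.0
```

Run:
```python
from h import *
st();go(572,-314.5,72,-1.5)
```

```text
t 48.70 pos [ 579.7 -315.9  104.6] psi -1.508 F [ 0.2 -0.3  1.1] open 0.006 grip 0.0 q6 0.92
row -0.0077 -0.0020 0.0326 0.0023 -0.0032 -0.0078
```

Emit:
{"name": "play_rows", "arguments": {"series": "-0.0075 -0.002 0.01 0 0 0 1;-0.0075 -0.002 0.02 0 0 0 1;-0.0075 -0.002 0.027 0 0 0 1;-0.0075 -0.002 0.027 0 0 0 1;-0.0075 -0.002 0.027 0 0 0 1"}}

```text
time_s: 49.32
eef_pos: [571.2, -314.0, 75.3]
eef_rot: [1.0, 0.031, 0.0, 0.0]
ft_force: [0.1, -0.5, 0.8]
opening: 0.001
grasp_force: 0.0
```

Run:
```python
from h import *
st();go(572,-314.5,66,-1.5)
```

```text
t 49.33 pos [ 571.2 -314.    75.3] psi -1.508 F [ 0.1 -0.5  0.8] open 0.001 grip 0.0 q6 0.92
row 0.0008 0.0006 0.0093 0.0001 -0.0002 -0.0080
```

Emit:
{"name": "play_rows", "arguments": {"series": "0.0008 0.0005 0.003 0 0 0 1;0.0008 0.0005 0.006 0 0 0 1;0.0008 0.0005 0.009 0 0 0 1;0.0008 0.0005 0.011 0 0 0 1;0.0008 0.0005 0.011 0 0 0 1;0.0008 0.0005 0.011 0 0 0 1"}}

```text
time_s: 50.08
eef_pos: [571.8, -314.3, 64.6]
eef_rot: [1.0, 0.031, 0.0, -0.0]
ft_force: [-0.2, 0.7, 2.2]
opening: 0.003
grasp_force: 0.8
```

Emit:
{"name": "play_rows", "arguments": {"series": "0 0 0.001 0 0 0 1;0 0 0.002 0 0 0 1;0 0 0.002 0 0 0 1"}}

```text
time_s: 50.45
eef_pos: [571.8, -314.3, 62.2]
eef_rot: [1.0, 0.031, -0.0, -0.0]
ft_force: [-0.7, 0.8, 2.0]
opening: 0.006
grasp_force: 1.0
```

Emit:
{"name": "play_rows", "arguments": {"series": "0 0 0.001 0 0 0 1;0 0 0.002 0 0 0 1;0 0 0.002 0 0 0 1"}}

```text
time_s: 50.82
eef_pos: [571.9, -314.3, 60.2]
eef_rot: [1.0, 0.031, 0.0, -0.0]
ft_force: [-1.1, 0.3, 3.4]
opening: 0.004
grasp_force: 1.3
```

Emit:
{"name": "play_rows", "arguments": {"series": "0 0 0.0005 0 0 0 1;0 0 0.001 0 0 0 1;0 0 0.001 0 0 0 1"}}

```text
time_s: 51.2
eef_pos: [571.8, -314.3, 59.3]
eef_rot: [1.0, 0.031, 0.0, -0.0]
ft_force: [-1.0, 0.5, 2.8]
opening: 0.009
grasp_force: 1.6
```

Run:
```python
from h import *
st()
```

```text
t 51.20 pos [ 571.8 -314.3   59.3] psi -1.508 F [-1.   0.5  2.8] open 0.009 grip 1.6 q6 0.92
```

Emit:
{"name": "play_rows", "arguments": {"series": "0 0 0.0005 0 0 0 1;0 0 0.0005 0 0 0 1;0 0 0.0005 0 0 0 1"}}

```text
time_s: 51.58
eef_pos: [571.9, -314.3, 59.3]
eef_rot: [1.0, 0.031, 0.0, 0.0]
ft_force: [-1.7, 1.8, 5.3]
opening: 0.007
grasp_force: 2.6
```

Emit:
{"name": "play_rows", "arguments": {"series": "0 0 0.0004 0 0 0 1;0 0 0.0004 0 0 0 1"}}

```text
time_s: 51.82
eef_pos: [571.9, -314.3, 59.2]
eef_rot: [1.0, 0.031, 0.0, 0.0]
ft_force: [-1.9, 1.0, 6.4]
opening: 0.008
grasp_force: 3.1
```

The key has stalled at z 59.2 with about 6 N, so it is on its first click. I'll ease back slightly and hold.

Emit:
{"name": "play_rows", "arguments": {"series": "0 0 -0.0003 0 0 0 1;0 0 -0.0003 0 0 0 1;0 0 -0.0003 0 0 0 1;0 0 -0.0003 0 0 0 1;0 0 -0.0003 0 0 0 1"}}

```text
time_s: 52.45
eef_pos: [571.9, -314.3, 59.3]
eef_rot: [1.0, 0.031, 0.0, 0.0]
ft_force: [-1.9, 2.2, 5.1]
opening: -0.0
grasp_force: 2.7
```

Emit:
{"name": "play_rows", "arguments": {"series": "0 0 0 0 0 0 1;0 0 0 0 0 0 1;0 0 0 0 0 0 1;0 0 0 0 0 0 1;0 0 0 0 0 0 1;0 0 0 0 0 0 1;0 0 0 0 0 0 1;0 0 0 0 0 0 1"}}

```text
time_s: 53.45
eef_pos: [571.9, -314.3, 59.3]
eef_rot: [1.0, 0.031, 0.0, 0.0]
ft_force: [-2.3, 0.8, 5.3]
opening: 0.005
grasp_force: 2.7
```

Emit:
{"name": "play_rows", "arguments": {"series": "0 0 0.003 0 0 0 1;0 0 0.006 0 0 0 1;0 0 0.008 0 0 0 1;0 0 0.01 0 0 0 1;0 0 0.01 0 0 0 1;0 0 0.01 0 0 0 1"}}

```text
time_s: 54.2
eef_pos: [572.1, -314.4, 53.0]
eef_rot: [1.0, 0.031, 0.001, 0.001]
ft_force: [-6.3, 4.6, 16.8]
opening: 0.002
grasp_force: 8.4
```

Run:
```python
from h import *
st()
```

```text
t 54.20 pos [ 572.1 -314.4   53. ] psi -1.508 F [-6.3  4.6 16.8] open 0.002 grip 8.4 q6 0.92
```

Fully pressed: 6.3 mm further, 16.8 N, at the stop. I'll let the key go and check.

Emit:
{"name": "play_rows", "arguments": {"series": "0 0 -0.01 0 0 0 1;0 0 -0.03 0 0 0 1;0 0 -0.06 0 0 0 1;0 0 -0.1 0 0 0 1;0 0 -0.14 0 0 0 1;0 0 -0.16 0 0 0 1;0 0 -0.16 0 0 0 1;0 0 -0.16 0 0 0 1"}}

```text
time_s: 55.2
eef_pos: [571.5, -314.1, 206.9]
eef_rot: [1.0, 0.031, -0.001, -0.001]
ft_force: [-0.5, 0.3, -0.8]
opening: 0.005
grasp_force: 0.0
```

Run:
```python
from h import *
st();wings([(574.6,-77.9),(584.2,-217.4)])
c=cam('wrist');im,d=snapshot('wrist');W=cloud('wrist',d,c);H=W[:,:,2]
m=(np.hypot(W[:,:,0]-572,W[:,:,1]+314.5)<9);print('key z',np.nanmedian(H[m]))
m=(H>70)&(H<98)&(W[:,:,0]>545)&(W[:,:,0]<680)&(W[:,:,1]<-50)&(W[:,:,1]>-240);P=W[m];A=np.c_[P[:,:2]-[611,-145],np.ones(len(P))];print(np.linalg.lstsq(A,P[:,2],rcond=None)[0])
save('w10',im)
```

```text
t 55.20 pos [ 571.5 -314.1  206.9] psi -1.508 F [-0.5  0.3 -0.8] open 0.005 grip 0.0 q6 0.92
548 [574.6 -78.8] [33.8 11. ] long dir rad 0.085
411 [ 584.6 -217.9] [33.2 10.4] long dir rad 0.072
key z 248.46498530106604
[-7.61680174e-03  3.16022906e-04  8.27493640e+01]
```

View pics/w10.png

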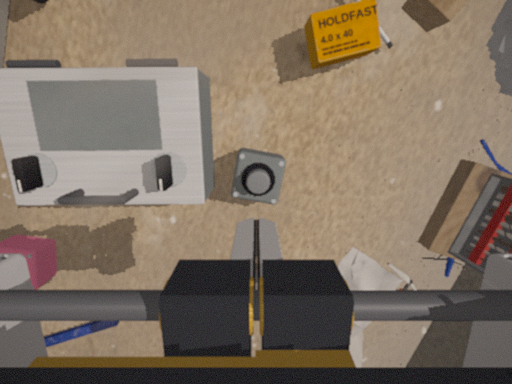

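The panel is shut, both wings at (28,173) and (163,172) lie front to back, and the key at (258,180) is free. I'm handing in.

```bash
python3 -c "
from bench import job_done;print(job_done())"
```

```text
the job is handed in; nothing more can be done
None
```

I've handed the job in: the square and long boxes are on the curing box floor (I found no deep one), the panel is shut with both fasteners locked, and the key was held at its first click for over a second, then pressed fully and let go; the white tray was not touched.

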